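# Load the jacketed bath and leave its jacket cap vented

## Task

Set up the small white bath for heating: lower the steel beaker into its round well until it stands on the floor, then lower the tall pale tube into the beaker (do not drop either). Then screw the blue cap of the bath's jacket port down clockwise until it bottoms out, back it off a quarter turn so that the jacket can vent, and finish still gripping the cap there. Leave the timer, the petri dish and the marker alone.

Things in the scene. Friction and masses are not known exactly. Their poses are not given: they have to be found in the camera images.
- bath: white block 110 x 250 x 50 mm (x, y, z) fixed to the bench; origin at the centre of its underside; its round well lies 75 mm along its own +y, its capped jacket port 75 mm along its own -y; the control panel is on its -x face (towards the robot)
- well (a point): centre of the floor of the well, 16 mm above the bench; the well is 71 mm wide (77 mm at its chamfered mouth), 34 mm deep, its mouth in the plane of the block's top at 50 mm
- cap: blue knurled round screw cap, 44 mm diameter over the knurl, 26 mm high, captive on the jacket port (it cannot be lifted off) with its axis upright; origin at the centre of its underside, which is 70 mm above the bench when screwed home and higher by 1.9 mm per radian unscrewed; under it is a slimmer steel neck (38 mm at most); a white bar on its top points along its own -x
- cap_top (a point): centre of the top of the cap, 96 mm above the bench when screwed home
- cap_turn (a joint): rotation of the cap in rad: 0 = screwed fully home against its seat (hard stop; the white bar then points at the black mark on the front of the block's top), grows anticlockwise seen from above as it is unscrewed, up to 3.4; starts 1.8 to 2.6; right-hand thread, 12 mm lead per turn; turns against about 0.08 N m of friction and stays where it is left
- beaker: open stainless steel beaker, straight sided, 60 mm outer diameter, 52 mm inner, 80 mm high, floor 5 mm thick, 0.12 kg; loose on the bench; origin at the centre of its underside
- tube: tall open pale (off-white) ceramic tube with a closed bottom, 40 mm outer diameter, 32 mm inner, 115 mm high, floor 5 mm thick, 0.08 kg; loose on the bench; origin at the centre of its underside
- timer: grey bench timer 66 x 64 x 18 mm, a bystander; origin at the centre of its underside
- petri_dish: petri dish, 62 mm diameter, 14 mm high, a bystander; origin at the centre of its underside
- marker: marker pen with a red cap, 135 mm long, 17 mm thick, lying on the bench, a bystander; origin at the centre of its underside
Mind the look-alikes: they are no part of the job. Leave any red look-alike of the beaker alone.

How it is judged:
By the outcome, as a careful person would: the job done as asked, in the order asked, and still so for the second after the job is handed in, while the arm keeps its last pose, push and grip.
It also fails if it takes over 64 s, if anything falls off the work surface, if the arm or the gripper's body presses on something with over 40 N, if the wrist force passes 120 N, or if a joint passes its speed limit or range.

## Robot

A 6-joint arm with a two-finger parallel gripper is mounted at the origin on a cart in front of the work surface, level with it; the furniture and walls round the work are solid. World frame = base frame: x ahead of the robot, y to its left, z up, the work surface at z = 0. Lengths are in m, angles in rad, forces in N, time in s.
With the tool pointing down it reaches from about 0.425 to 0.925 m from the base axis. Payload 12.5 kg.
Tool frame: the origin (TCP) lies between the finger pads; the fingertips stand 22 mm ahead of it and the grasp point (between the pads) lies 3 mm ahead of it; z points along the fingers, y is the line along which they close (so a half turn about z gives the same grasp; the last joint's range is limited). The gripper opens to 85 mm and grips with 20 to 120 N. Pads are 22 mm wide; open, the fingers measure 114 mm over their backs; the gripper's body (76 mm by 85 mm) begins 54 mm behind the grasp point. The pads swing forward as they close: fully open they stand 13 mm farther back than shut.
Start: joints at [-1.388, 0.491, 1.559, -0, 1.092, -0.106], TCP at [0.178, -0.599, 0.223] pointing down, gripper open.
Joint ranges: [-3.1, 3.1], [-0.84, 2.19], [0.05, 2.79], [-1.13, 4.28], [0.06, 2.93], [-2.69, 2.69]. Speed limits (rad/s): [2.22, 2.22, 2.79, 3.14, 3.14, 3.14].

## Interface

Orientations are given as a unit quaternion [w, x, y, z].
In Python, from cell import observe, optics, order, recognise, silhouettes, place_of gives the robot as it stands.
- The arm moves only by the shell command python3 -m handwheel 'ROWS'. ROWS is JSON, a list of rows, each an object with "delta_pos": the shift along the tool's x, y, z in mm, a list of three; "rot": the turn, a rotation vector about the tool's x, y, z in degrees, a list of three; "claw": the finger opening in mm, from 0 to 85.4. A call has 1 to 12 rows; each row shifts and turns the commanded pose from where the row before left it, along the tool's axes as they then stand; what a row does not reach is not made up. A row lasts 1/12 s, in which the tool goes at most 41.7 mm and 7.16 degrees, less where a joint would pass 70% of its speed; a pose out of reach is approached as far as the arm can. A call with a gripper value outside its range is refused whole. The fingers move at their own pace and stop on an object; the grip force is fixed at half the most. Time passes only in rows, so rows that do not move let the fingers close. It gives the time, the measured TCP pose, the force, the opening and the grip force at its end, in the units of the state.
- observe(): the state, without advancing time (a new reading comes with each control period).
- optics.grab_frame(name): name is "scene" or "top"; returns a dict with "image" (480x640x3 uint8, red, green, blue), "intrinsics" (3x3 intrinsics, pixels), "pose" (4x4, takes a point from camera to world coordinates). Camera axes: x right, y down, z forward; pixel columns grow to the right and rows downward; lengths in m; the calibration is good to about 2 mm. A picture is of the moment at which its call begins. There is no depth.
- order.hand_in(): hands the job in; it is judged then, once.
Trained networks look in the newest picture that a camera, given by its name, has taken for a name from the list of things; names that differ only in an ending like _2 or _b are one class to them, and where a whole thing is asked for, a point or a joint stands for the part that bears it (a point fixed in the world has none). Each returns a list of dicts, best first, with "score" (0 to 1); they miss things now and then, are a little off and sometimes report something else, mostly with a low value. They report only what shows in the picture. A call takes as long as a camera call. They do not tell look-alikes from the thing itself.
- recognise(camera, thing): "rect" ([left, top, right, bottom] in pixels, round what is visible of it).
- silhouettes(camera, thing): "region" (480x640 bool, what is visible of it) and "rect" ([left, top, right, bottom] in pixels, round what is visible of it).
- place_of(camera, thing): "point" ([row, column] in pixels: a listed point, or the origin of a listed thing).
The state is a dict: "t": time; "joint_positions": joint angles; "qvel": joint speeds; "joint_torque": joint torques, N m; "eef_pos": TCP position; "ee_rot": TCP orientation; "wrist_force": force on the tool from outside, world axes, zero at the start; "torque": the same for the moment, N m; "finger_gap": finger opening in m; "gripper_force": force on a finger pad.
Only numpy, scipy, OpenCV 4.12 (cv2) and the standard library are available. Lean on these libraries where they do the work, as an engineer would, in place of code of your own. Each camera call takes 0.05 s, during which the arm holds its last target. There are 200 camera calls.

## Working session

There is one attempt and no reset: what is moved stays moved. The work goes in short steps, Python scripts to look and compute and a shell command to move; the robot and the scene stay as the last step left them, time stands still between calls to the robot, and variables do not carry over. Pictures are saved under pics/ and viewed, at most 10 in all, crops included, and the job is handed in when it is done.

```bash
mkdir -p pics; ls
cat > h.py <<'E'
import numpy as np, cv2
from cell import observe, optics, order, recognise, silhouettes, place_of
def ray(f,rc):
    K=f["intrinsics"];T=f["pose"]
    d=T[:3,:3]@np.linalg.solve(K,[rc[1],rc[0],1.]);return T[:3,3],d
def atz(f,rc,z):
    o,d=ray(f,rc);return o+d*(z-o[2])/d[2]
def proj(f,p):
    T=np.linalg.inv(f["pose"]);c=T[:3,:3]@np.array(p)+T[:3,3];u=f["intrinsics"]@c;return u[:2]/u[2]
def save(f,n,crop=None,s=1):
    im=f["image"][:,:,::-1]
    if crop: im=im[crop[1]:crop[3],crop[0]:crop[2]]
    cv2.imwrite("pics/"+n,cv2.resize(im,None,fx=s,fy=s,interpolation=cv2.INTER_CUBIC))
E
python3 - <<'E'
from h import *
Z={"beaker":0,"tube":0,"cap_top":.1,"cap":.074,"well":.016,"bath":0,"timer":0,"petri_dish":0,"marker":0}
for c in("scene","top"):
    f=optics.grab_frame(c);save(f,c+".png")
    print(c,f["pose"].round(3).tolist())
    for n,z in Z.items():
        for r in place_of(c,n)[:3]:print(n,np.round(r["point"]),round(r["score"],2),atz(f,r["point"],z).round(3))
o=observe();print(o["t"],o["ee_rot"],o["eef_pos"],o["wrist_force"])
E
```

```text
pics
scene [[-0.521, -0.654, 0.549, -0.053], [-0.854, 0.395, -0.339, 0.559], [0.005, -0.645, -0.764, 0.865], [0.0, 0.0, 0.0, 1.0]]
beaker [295. 327.] 0.91 [0.443 0.22  0.   ]
beaker [263. 214.] 0.77 [0.627 0.371 0.   ]
tube [252. 413.] 0.61 [0.442 0.013 0.   ]
cap_top [187. 350.] 0.62 [0.584 0.08  0.1  ]
cap [202. 350.] 0.66 [0.571 0.087 0.074]
cap [252. 412.] 0.39 [0.401 0.061 0.074]
well [232. 277.] 0.81 [0.622 0.23  0.016]
bath [234. 313.] 0.7 [0.589 0.161 0.   ]
timer [319. 203.] 0.74 [0.517 0.444 0.   ]
petri_dish [366. 259.] 0.57 [0.379 0.4   0.   ]
marker [291. 376.] 0.93 [0.402 0.134 0.   ]
top [[0.012, -0.993, 0.122, 0.37], [-1.0, -0.011, 0.011, 0.224], [-0.01, -0.122, -0.993, 1.14], [0.0, 0.0, 0.0, 1.0]]
beaker [275. 327.] 0.96 [0.441 0.223 0.   ]
beaker [186. 261.] 0.67 [0.625 0.363 0.   ]
beaker [305. 241.] 0.65 [0.378 0.396 0.   ]
tube [278. 427.] 0.75 [0.438 0.019 0.   ]
cap_top [202. 403.] 0.79 [0.574 0.082 0.1  ]
cap [207. 403.] 0.82 [0.569 0.077 0.074]
well [192. 327.] 0.7 [0.61  0.225 0.016]
bath [201. 360.] 0.84 [0.595 0.156 0.   ]
timer [237. 220.] 0.56 [0.516 0.443 0.   ]
timer [204. 404.] 0.16 [0.589 0.065 0.   ]
petri_dish [303. 239.] 0.61 [0.383 0.401 0.   ]
marker [293. 373.] 0.61 [0.405 0.129 0.   ]
1.0 [4.40768479e-05 9.89594051e-01 1.43887498e-01 5.22103794e-06] [ 0.17802022 -0.59912815  0.22252984] [0.34760692 0.06386707 0.20300106]
```

View pics/scene.png

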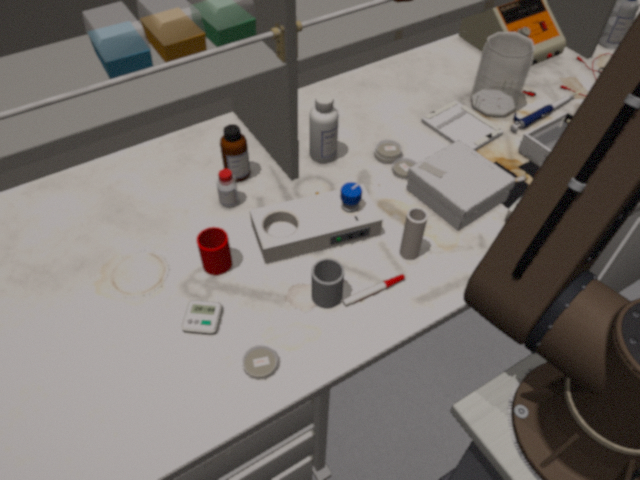

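View pics/top.png

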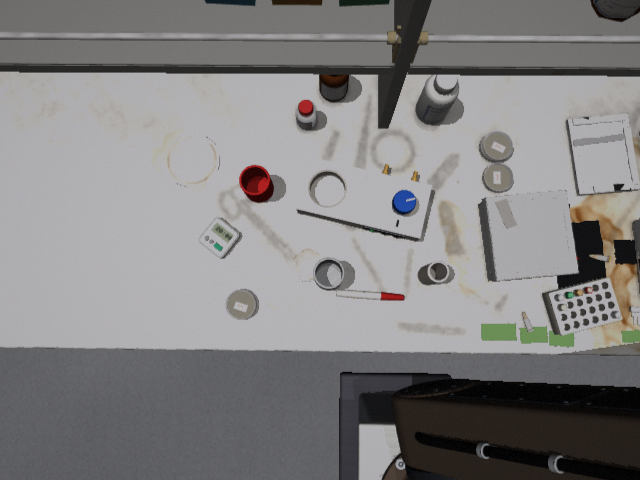

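The scene view shows the beaker at (327,283), the tube at (413,233), the bath with its well at (280,222) and cap at (350,192), and the red look-alike at (215,250). The top view agrees: beaker (328,273), tube (437,271), well (328,190), cap (404,202). Next I'll refine these with two-view cylinder fits.

```bash
cat >> h.py <<'E'
from scipy.optimize import least_squares
A=np.linspace(0,2*np.pi,72)
def ring(x,y,z,r):return np.c_[x+r*np.cos(A),y+r*np.sin(A),0*A+z]
def bbox(f,P):
    u=np.array([proj(f,p) for p in P]);return np.r_[u.min(0),u.max(0)]
def cylfit(fr,name,g,r,z0,z1):
    R={}
    for c,f in fr.items():
        best=None
        b0=bbox(f,np.r_[ring(*g,z0,r),ring(*g,z1,r)])
        for s in silhouettes(c,name):
            m=np.argwhere(s["region"]);b=np.r_[m.min(0)[::-1],m.max(0)[::-1]+1]
            d=abs(b-b0).max()
            if d<25 and(best is None or d<best[0]):best=(d,b)
        if best:R[c]=best[1]
    def res(p):return np.concatenate([bbox(fr[c],np.r_[ring(*p,z0,r),ring(*p,z1,r)])-R[c] for c in R])
    s=least_squares(res,g);return s.x,res(s.x).round(1),list(R)
E
python3 - <<'E'
from h import *
fr={c:optics.grab_frame(c) for c in("scene","top")}
for a in(("beaker",(.442,.221),.03,0,.08),("tube",(.44,.016),.02,0,.115),("cap",(.572,.081),.022,.0742,.1002)):print(a[0],*cylfit(fr,*a))
# bath: 4-param-free fit of block to silhouettes
for c in fr:
    s=silhouettes(c,"bath")
    if s:
        m=s[0]["region"].astype(np.uint8);cs=max(cv2.findContours(m,0,2)[0],key=cv2.contourArea)
        print(c,s[0]["rect"],cv2.approxPolyDP(cs,4,True)[:,0].tolist())
# enlarged crop of bath with the well mouth & mark
save(fr["top"],"bath.png",(290,150,450,250),5)
save(fr["scene"],"bath2.png",(235,165,395,275),5)
E
```

```text
beaker [0.44105693 0.22097527] [ 1.3 -0.1  1.7  1.5 -0.8 -1.4 -1.1 -1.3] ['scene', 'top']
tube [0.44334274 0.02085757] [ 0.4  0.2  1.5  1.2 -1.5 -0.8  0.5 -1.2] ['scene', 'top']
cap [0.57723934 0.07802044] [ 0.6 -0.8  1.2  0.8 -1.6 -2.1  0.3  1.2] ['scene', 'top']
scene [248.9, 181.9, 383.5, 259.6] [[364, 186], [347, 182], [336, 190], [251, 209], [251, 226], [264, 260], [379, 235], [381, 218]]
top [295.5, 158.6, 428.2, 244.3] [[310, 158], [298, 213], [419, 239], [431, 185], [418, 182], [416, 173], [405, 180], [390, 175], [387, 165], [375, 173]]
```

View pics/bath.png

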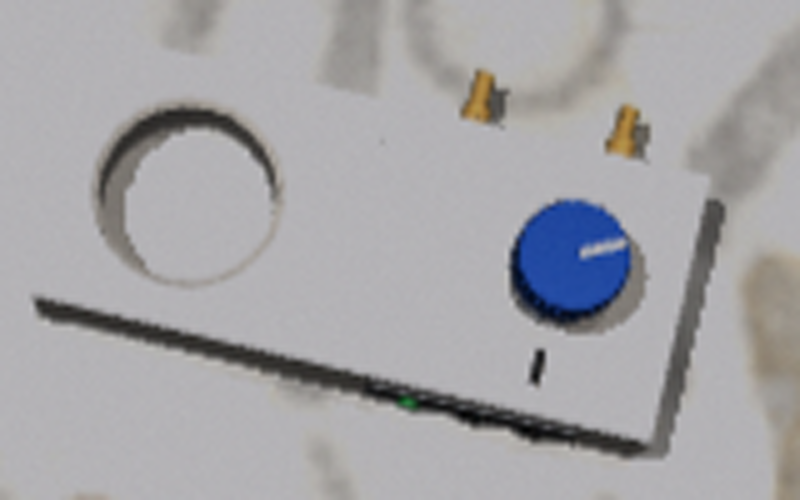

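View pics/bath2.png

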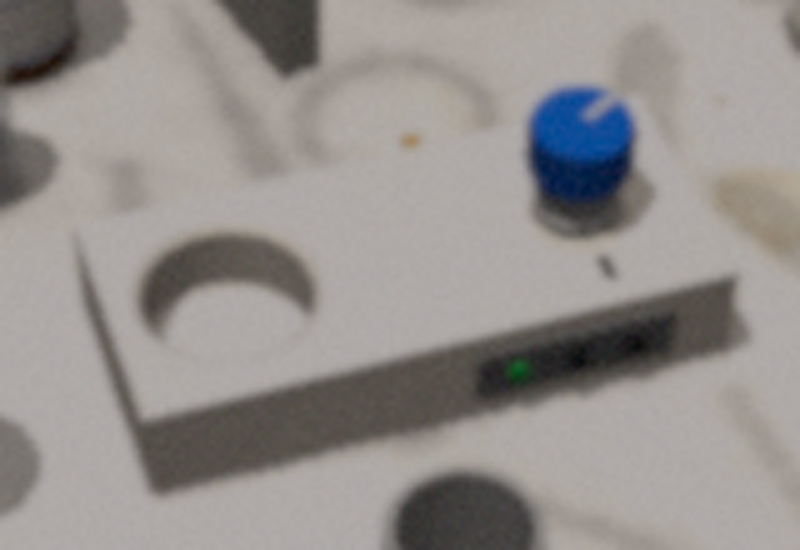

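The crops show the well mouth centred near (327.6,188.6) in the top view and (280.7,224.4) in the scene view. The front edge of the block, the black mark at (397.6,223.3) and the white bar, pointing right and slightly up, are all clear.

Run:
```python
from h import *
fr={c:optics.grab_frame(c) for c in("scene","top")}
t=fr["top"];s=fr["scene"]
def T(x,y,z):return atz(t,(150+(y)/5-.4,290+x/5-.4),z)
def S(x,y,z):return atz(s,(165+y/5-.4,235+x/5-.4),z)
w1,w2=T(188,193,.05),S(228.5,297,.05)
a,b,c=T(35,297,.05),T(645,441,.05),T(710,178,.05)
d=a-b;yaw=np.arctan2(-d[0],d[1]);print("well",w1,w2,"len",np.linalg.norm(d),np.linalg.norm(b-c),"yaw",np.degrees(yaw))
a2,b2=S(150,420,.05),S(733,278,.05);d=a2-b2;print("scene yaw",np.degrees(np.arctan2(-d[0],d[1])),np.linalg.norm(d))
c1,c2=T(570,258,.1),S(583,122,.1);print("cap",c1,c2)
m1,m2=T(538,366,.05),S(607,266,.05);print("mark",m1,m2)
w=(w1+w2)/2;print("cap from well",w+150e-3*np.array([np.sin(yaw),-np.cos(yaw),0]))
v=T(627,242,.1)-T(580,253,.1);v2=S(612,96,.1)-S(585,118,.1)
for q in(v,v2):
    ang=np.arctan2(q[1],q[0]);print("turn",((ang-np.pi-yaw)%(2*np.pi)))
o=observe();from scipy.spatial.transform import Rotation as R
q=o["ee_rot"];M=R.from_quat(np.r_[q[1:],q[0]]).as_matrix();print(M.round(3))
```

```text
well [0.61012096 0.22430719 0.05      ] [0.60949211 0.22665601 0.05      ] len 0.24639988122668138 0.10875674361070198 yaw -12.855180119127763
scene yaw -13.328207164678874 0.2436241191549223
cap [0.57555743 0.07995317 0.1       ] [0.57800966 0.07973848 0.1       ]
mark [0.54209732 0.08587527 0.05      ] [0.54484558 0.08682265 0.05      ]
cap from well [0.57643341 0.07924127 0.05      ]
turn 2.0382821273445453
turn 2.08517324898589
[[ 0.959  0.285  0.   ]
 [ 0.285 -0.959 -0.   ]
 [ 0.     0.    -1.   ]]
```

```bash
python3 -m handwheel '[{"delta_pos":[33,-23,0],"rot":[0,0,0],"claw":85},{"delta_pos":[33,-23,0],"rot":[0,0,0],"claw":85},{"delta_pos":[33,-23,0],"rot":[0,0,0],"claw":85},{"delta_pos":[33,-23,0],"rot":[0,0,0],"claw":85},{"delta_pos":[33,-23,0],"rot":[0,0,0],"claw":85},{"delta_pos":[33,-23,0],"rot":[0,0,0],"claw":85},{"delta_pos":[33,-23,0],"rot":[0,0,0],"claw":85},{"delta_pos":[33,-23,0],"rot":[0,0,0],"claw":85},{"delta_pos":[33,-23,0],"rot":[0,0,0],"claw":85},{"delta_pos":[33,-23,0],"rot":[0,0,0],"claw":85},{"delta_pos":[33,-23,0],"rot":[0,0,0],"claw":85},{"delta_pos":[33,-23,0],"rot":[0,0,0],"claw":85}]'
cat >> h.py <<'E'
from scipy.spatial.transform import Rotation as Rn
def go(x,y,z):
    o=observe();q=np.array(o["ee_rot"]);M=Rn.from_quat(np.r_[q[1:],q[0]]).as_matrix()
    print("t",round(o["t"],2),"at",(np.array(o["eef_pos"])*1e3).round(1),"yaw",np.degrees(np.arctan2(M[1,0],M[0,0])).round(1),"tilt",M[2].round(3),"gap",o["finger_gap"],"F",np.round(o["wrist_force"],1),"q",np.round(o["joint_positions"],2))
    print("tool mm",(M.T@(np.array([x,y,z])-o["eef_pos"])*1e3).round(1))
E
python3 -c "from h import *;go(.441,.221,.223)"
```

```text
t: 2.6
eef_pos: [0.48, -0.22, 0.2227]
ee_rot: [0.0, 0.99, 0.144, 0.0]
wrist_force: [0.7, -1.9, 0.6]
finger_gap: 0.0849
gripper_force: 0.0
t 2.6 at [ 480.  -220.   222.7] yaw 16.5 tilt [ 0.  0. -1.] gap 0.08490181659442904 F [ 0.7 -1.9  0.6] q [-0.55  0.35  1.8  -0.    0.99  0.73]
tool mm [ 8.820e+01 -4.339e+02 -4.000e-01]
```

```bash
python3 -m handwheel '[{"delta_pos":[7.3,-36,0],"rot":[0,0,0],"claw":85},{"delta_pos":[7.3,-36,0],"rot":[0,0,0],"claw":85},{"delta_pos":[7.3,-36,0],"rot":[0,0,0],"claw":85},{"delta_pos":[7.3,-36,0],"rot":[0,0,0],"claw":85},{"delta_pos":[7.3,-36,0],"rot":[0,0,0],"claw":85},{"delta_pos":[7.3,-36,0],"rot":[0,0,0],"claw":85},{"delta_pos":[7.3,-36,0],"rot":[0,0,0],"claw":85},{"delta_pos":[7.3,-36,0],"rot":[0,0,0],"claw":85},{"delta_pos":[7.3,-36,0],"rot":[0,0,0],"claw":85},{"delta_pos":[7.3,-36,0],"rot":[0,0,0],"claw":85},{"delta_pos":[7.3,-36,0],"rot":[0,0,0],"claw":85},{"delta_pos":[0.6,-38,0],"rot":[0,0,0],"claw":85}]'
python3 -c "from h import *;go(.441,.221,.067)"
```

```text
t: 3.6
eef_pos: [0.4332, 0.2192, 0.2227]
ee_rot: [-0.0, 0.99, 0.144, 0.001]
wrist_force: [0.4, -0.3, -0.5]
finger_gap: 0.0851
gripper_force: 0.0
t 3.6 at [433.2 219.2 222.7] yaw 16.5 tilt [ 0.001  0.    -1.   ] gap 0.08514276899368674 F [ 0.4 -0.3 -0.5] q [ 0.33  0.29  1.89 -0.    0.96  1.61]
tool mm [  7.8   0.5 155.7]
```

```bash
python3 -m handwheel '[{"delta_pos":[7.5,0,35],"rot":[0,0,0],"claw":85},{"delta_pos":[0,0,35],"rot":[0,0,0],"claw":85},{"delta_pos":[0,0,35],"rot":[0,0,0],"claw":85},{"delta_pos":[0,0,25],"rot":[0,0,0],"claw":85},{"delta_pos":[0,0,0],"rot":[0,0,0],"claw":85}]'
python3 - <<'E'
from h import *
go(.441,.221,.067)
f=optics.grab_frame("scene");save(f,"b1.png",(240,160,400,320),4)
E
```

```text
t: 4.02
eef_pos: [0.4383, 0.2189, 0.0887]
ee_rot: [0.001, 0.99, 0.144, -0.003]
wrist_force: [-0.6, 0.4, -0.0]
finger_gap: 0.0849
gripper_force: 0.0
t 4.02 at [438.3 218.9  88.7] yaw 16.6 tilt [-0.007  0.    -1.   ] gap 0.08485208672649822 F [-0.6  0.4 -0. ] q [ 0.33  0.5   2.02 -0.    0.63  1.61]
tool mm [ 3.3 -1.3 21.7]
```

View pics/b1.png

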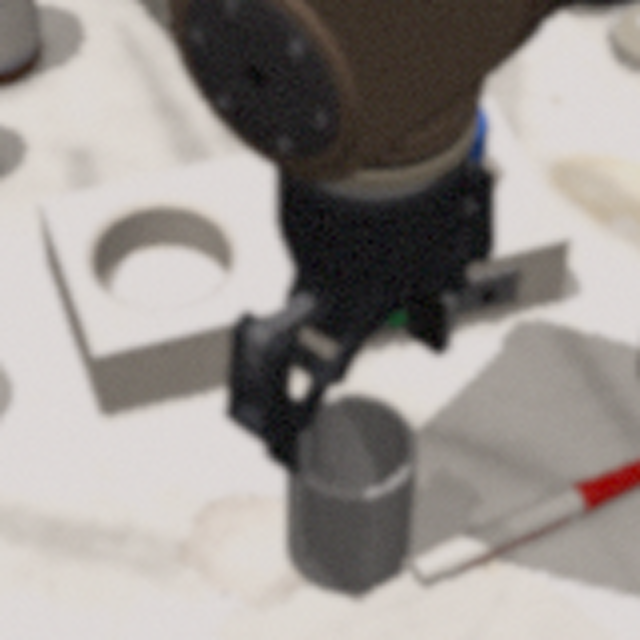

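The gripper hangs over the beaker, its near finger left of the rim at about (310,270) in the full image. I'll check its alignment by projection.

Run:
```python
from h import *
f=optics.grab_frame("scene")
for n,p in dict(tcp=(.438,.219,.0887),tip=(.438,.219,.067),rim=(.441,.221,.08),fL=(.438-.012,.219+.042,.075),fR=(.45,.219-.042,.075)).items():print(n,(proj(f,p)-[240,160])*4)
print([ (r["score"],(np.array(r["point"])[::-1]-[240,160])*4) for r in place_of("scene","beaker")])
```

```text
tcp [360.0383955 434.6395439]
tip [358.65672247 463.75206299]
rim [352.15240559 443.71915077]
fL [293.6947777  510.99579356]
fR [421.92560367 397.6575399 ]
[(0.9, array([344., 546.])), (0.65, array([-89.6, 416.8])), (0.35, array([452.4, 151.2]))]
```

```bash
python3 -m handwheel '[{"delta_pos":[1,-1,11],"rot":[0,0,0],"claw":85},{"delta_pos":[1,0,10],"rot":[0,0,0],"claw":85},{"delta_pos":[0,0,0],"rot":[0,0,0],"claw":85},{"delta_pos":[0,0,0],"rot":[0,0,0],"claw":50},{"delta_pos":[0,0,0],"rot":[0,0,0],"claw":50},{"delta_pos":[0,0,0],"rot":[0,0,0],"claw":50},{"delta_pos":[0,0,0],"rot":[0,0,0],"claw":50},{"delta_pos":[0,0,0],"rot":[0,0,0],"claw":50},{"delta_pos":[0,0,0],"rot":[0,0,0],"claw":50},{"delta_pos":[0,0,0],"rot":[0,0,0],"claw":50}]'
python3 - <<'E'
from h import *
go(.610,.2255,.067+.065)
fr={c:optics.grab_frame(c) for c in("scene","top")}
print(cylfit(fr,"beaker",(.442,.221),.03,0,.08))
E
```

```text
t: 5.0
eef_pos: [0.4418, 0.2209, 0.0715]
ee_rot: [0.0, 0.99, 0.144, 0.0]
wrist_force: [1.4, -0.7, -0.4]
finger_gap: 0.0503
gripper_force: 0.0
t 5.0 at [441.8 220.9  71.5] yaw 16.5 tilt [ 0.  0. -1.] gap 0.05030350151261308 F [ 1.4 -0.7 -0.4] q [ 0.33  0.53  2.02 -0.    0.59  1.61]
tool mm [162.5  43.5 -60.4]
(array([0.44188743, 0.22150738]), array([-0.2, -0.3,  0.2,  0.3]), ['scene'])
```

Run:
```python
from h import *
f=optics.grab_frame("scene");save(f,"b2.png",(240,160,400,320),4)
```

```text
(no output)
```

View pics/b2.png

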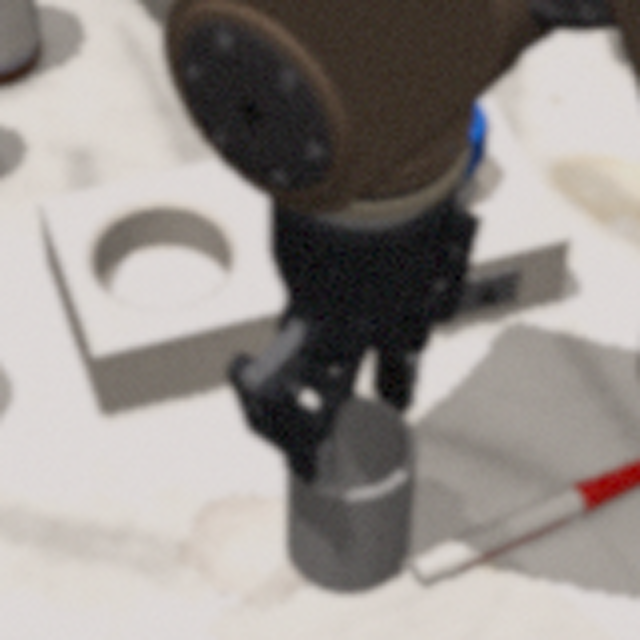

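The fingers are closed to 50 mm without touching: the near fingertip shows at crop (305,478) on the rim's left, and the far one ends behind the rim. I'll work out where the tips really are.

Run:
```python
from h import *
f=optics.grab_frame("scene");c=np.array([.4418,.2209]);Y=np.array([.285,-.959])
for g in(.025,.03,.045):
  for z in(.05,.06,.08,.1):
    print(g,z,[((proj(f,(*(c+s*g*Y),z))-[240,160])*4).round() for s in(-1,1)])
b=(.442,.2215)
print("rim bbox",((bbox(f,ring(*b,.08,.03)).reshape(2,2)-[240,160])*4).round(),"inner",((bbox(f,ring(*b,.08,.026)).reshape(2,2)-[240,160])*4).round())
f=optics.grab_frame("top");print((bbox(f,ring(*b,.08,.03))).round())
save(f,"b3.png",(270,210,390,310),6)
```

```text
0.025 0.05 [array([314., 515.]), array([385., 450.])]
0.025 0.06 [array([314., 502.]), array([386., 437.])]
0.025 0.08 [array([314., 476.]), array([387., 410.])]
0.025 0.1 [array([315., 448.]), array([389., 383.])]
0.03 0.05 [array([306., 521.]), array([392., 444.])]
0.03 0.06 [array([307., 509.]), array([393., 430.])]
0.03 0.08 [array([307., 482.]), array([394., 404.])]
0.03 0.1 [array([307., 455.]), array([396., 376.])]
0.045 0.05 [array([284., 542.]), array([412., 425.])]
0.045 0.06 [array([284., 529.]), array([413., 412.])]
0.045 0.08 [array([284., 503.]), array([416., 385.])]
0.045 0.1 [array([284., 476.]), array([418., 357.])]
rim bbox [[283. 391.]
 [417. 497.]] inner [[292. 397.]
 [408. 489.]]
[312. 256. 344. 288.]
```

View pics/b3.png

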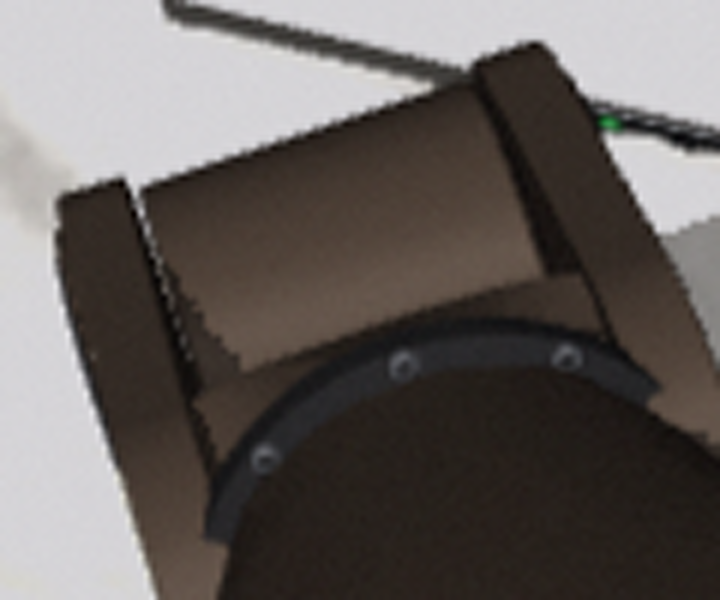

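The tips project at about z=0.08, on the rim plane, which is roughly 25 mm higher than the nominal tip offset suggests. That fits closing without contact. I'll open, go lower and close again, watching the force and gap.

```bash
python3 -m handwheel '[{"delta_pos":[0,0,0],"rot":[0,0,0],"claw":85},{"delta_pos":[0,0,0],"rot":[0,0,0],"claw":85},{"delta_pos":[0,0,0],"rot":[0,0,0],"claw":85},{"delta_pos":[0,0,0],"rot":[0,0,0],"claw":85},{"delta_pos":[0,0,0],"rot":[0,0,0],"claw":85},{"delta_pos":[0,0,0],"rot":[0,0,0],"claw":85},{"delta_pos":[0,0,0],"rot":[0,0,0],"claw":85},{"delta_pos":[0,0,6],"rot":[0,0,0],"claw":85},{"delta_pos":[0,0,6],"rot":[0,0,0],"claw":85},{"delta_pos":[0,0,6],"rot":[0,0,0],"claw":85},{"delta_pos":[0,0,6],"rot":[0,0,0],"claw":85},{"delta_pos":[0,0,0],"rot":[0,0,0],"claw":85}]'; python3 -m handwheel '[{"delta_pos":[0,0,0],"rot":[0,0,0],"claw":45},{"delta_pos":[0,0,0],"rot":[0,0,0],"claw":45},{"delta_pos":[0,0,0],"rot":[0,0,0],"claw":45},{"delta_pos":[0,0,0],"rot":[0,0,0],"claw":45},{"delta_pos":[0,0,0],"rot":[0,0,0],"claw":45},{"delta_pos":[0,0,0],"rot":[0,0,0],"claw":45},{"delta_pos":[0,0,0],"rot":[0,0,0],"claw":45}]'
python3 - <<'E'
from h import *
go(.610,.2255,.067+.065)
f=optics.grab_frame("scene");save(f,"b4.png",(240,160,400,320),4)
E
```

```text
t: 6.35
eef_pos: [0.4412, 0.2207, 0.046]
ee_rot: [0.0, 0.99, 0.144, -0.001]
wrist_force: [-0.7, -0.6, 0.4]
finger_gap: 0.0849
gripper_force: 0.0
t: 6.93
eef_pos: [0.442, 0.221, 0.048]
ee_rot: [-0.0, 0.99, 0.144, 0.0]
wrist_force: [-1.1, -0.3, 5.9]
finger_gap: 0.0582
gripper_force: 64.0
t 6.93 at [442. 221.  48.] yaw 16.5 tilt [ 0.001  0.    -1.   ] gap 0.05819859623804152 F [-1.1 -0.3  5.9] q [ 0.33  0.58  2.04 -0.    0.53  1.61]
tool mm [162.4  43.6 -83.9]
```

View pics/b4.png

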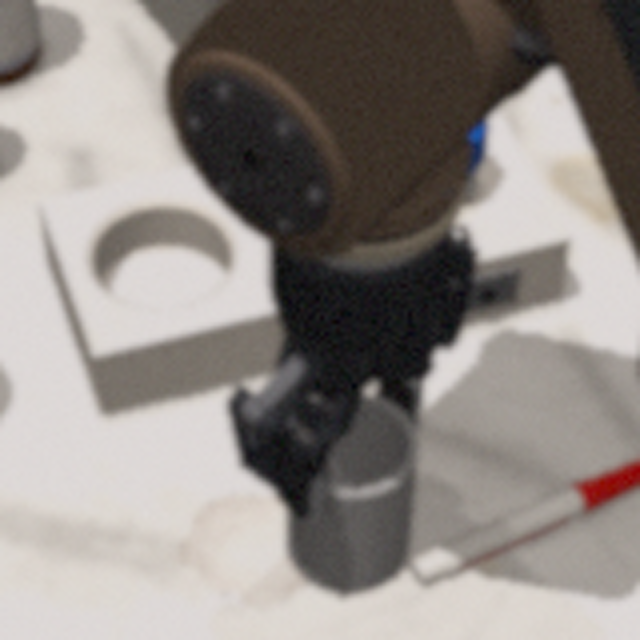

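The fingers have the beaker now: the gap is 58 mm with 64 N on the pads. In reported height, z=48 is bench contact. I'll lift it and carry it over the well.

```bash
python3 -m handwheel '[{"delta_pos":[0,0,-15],"rot":[0,0,0],"claw":45},{"delta_pos":[0,0,-30],"rot":[0,0,0],"claw":45},{"delta_pos":[0,0,-25],"rot":[0,0,0],"claw":45},{"delta_pos":[20,5.5,0],"rot":[0,0,0],"claw":45},{"delta_pos":[30,8,0],"rot":[0,0,0],"claw":45},{"delta_pos":[35,9.5,0],"rot":[0,0,0],"claw":45},{"delta_pos":[35,9.5,0],"rot":[0,0,0],"claw":45},{"delta_pos":[27,7,0],"rot":[0,0,0],"claw":45},{"delta_pos":[15.5,4,0],"rot":[0,0,0],"claw":45},{"delta_pos":[0,0,0],"rot":[0,0,0],"claw":45},{"delta_pos":[0,0,0],"rot":[0,0,0],"claw":45}]'
python3 - <<'E'
from h import *
go(.610,.2255,.064)
z=observe()["eef_pos"][2]-.048
fr={c:optics.grab_frame(c) for c in("scene","top")}
for k in fr:print(k,[(s["score"],np.round(s["rect"])) for s in silhouettes(k,"beaker")])
f=fr["scene"];print("pred",bbox(f,np.r_[ring(.61,.2255,z,.03),ring(.61,.2255,z+.08,.03)]))
save(f,"b5.png",(220,120,380,280),4)
E
```

```text
t: 7.9
eef_pos: [0.6098, 0.2253, 0.1167]
ee_rot: [0.0, 0.99, 0.144, -0.001]
wrist_force: [-0.8, 0.4, -1.7]
finger_gap: 0.0584
gripper_force: 65.2
t 7.9 at [609.8 225.3 116.7] yaw 16.5 tilt [-0.001  0.    -1.   ] gap 0.058389235145068066 F [-0.8  0.4 -1.7] q [ 0.25  0.64  1.6  -0.    0.91  1.53]
tool mm [ 0.3 -0.2 52.7]
scene [(0.91, array([265., 180., 297., 225.])), (0.75, array([197., 228., 231., 278.]))]
top [(0.88, array([241., 162., 271., 204.]))]
pred [262.51952004 177.15527385 295.42098386 228.54998522]
```

View pics/b5.png

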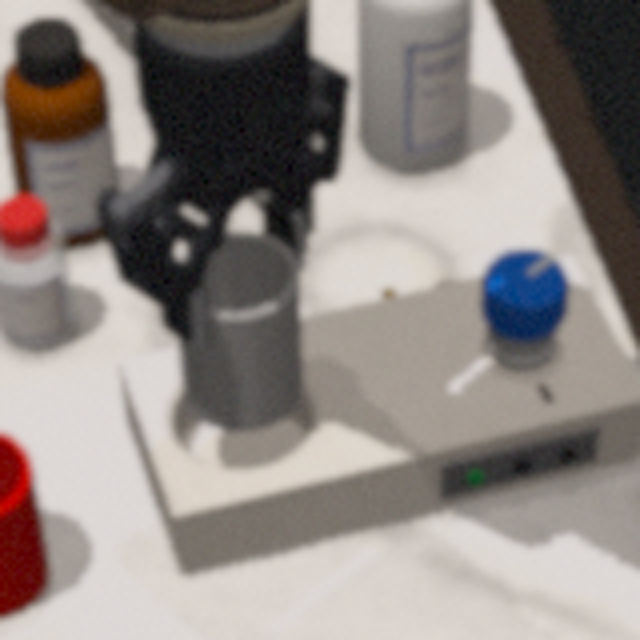

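The beaker hangs over the well, its centre about 2 px (roughly 3 mm) right of the ideal in the scene view. I'll correct part of that and lower gently.

```bash
python3 -m handwheel '[{"delta_pos":[1.5,-1.5,8],"rot":[0,0,0],"claw":45},{"delta_pos":[0,0,8],"rot":[0,0,0],"claw":45},{"delta_pos":[0,0,6],"rot":[0,0,0],"claw":45},{"delta_pos":[0,0,5],"rot":[0,0,0],"claw":45},{"delta_pos":[0,0,5],"rot":[0,0,0],"claw":45},{"delta_pos":[0,0,5],"rot":[0,0,0],"claw":45},{"delta_pos":[0,0,4],"rot":[0,0,0],"claw":45},{"delta_pos":[0,0,3],"rot":[0,0,0],"claw":45},{"delta_pos":[0,0,0],"rot":[0,0,0],"claw":45}]'
python3 -c "from h import *;go(.610,.2255,.064)"
```

```text
t: 8.85
eef_pos: [0.6107, 0.2273, 0.0727]
ee_rot: [0.0, 0.99, 0.144, -0.0]
wrist_force: [0.7, 0.2, -1.4]
finger_gap: 0.0587
gripper_force: 65.2
t 8.85 at [610.7 227.3  72.7] yaw 16.5 tilt [-0.001  0.    -1.   ] gap 0.05868035007959381 F [ 0.7  0.2 -1.4] q [ 0.25  0.7   1.62 -0.    0.83  1.54]
tool mm [-1.2  1.5  8.7]
```

```bash
python3 -m handwheel '[{"delta_pos":[0,0,2],"rot":[0,0,0],"claw":45},{"delta_pos":[0,0,2],"rot":[0,0,0],"claw":45},{"delta_pos":[0,0,1.5],"rot":[0,0,0],"claw":45},{"delta_pos":[0,0,1],"rot":[0,0,0],"claw":45},{"delta_pos":[0,0,1],"rot":[0,0,0],"claw":45},{"delta_pos":[0,0,0.5],"rot":[0,0,0],"claw":45},{"delta_pos":[0,0,0],"rot":[0,0,0],"claw":45}]'
```

```text
t: 9.43
eef_pos: [0.6109, 0.2274, 0.0654]
ee_rot: [0.0, 0.99, 0.144, -0.0]
wrist_force: [-0.2, -0.4, -1.4]
finger_gap: 0.0589
gripper_force: 65.2
```

```bash
python3 -m handwheel '[{"delta_pos":[0,0,0.7],"rot":[0,0,0],"claw":45},{"delta_pos":[0,0,0.7],"rot":[0,0,0],"claw":45},{"delta_pos":[0,0,0],"rot":[0,0,0],"claw":45}]'; python3 -m handwheel '[{"delta_pos":[0,0,0.6],"rot":[0,0,0],"claw":45},{"delta_pos":[0,0,0.6],"rot":[0,0,0],"claw":45},{"delta_pos":[0,0,0],"rot":[0,0,0],"claw":45}]'
```

```text
t: 9.68
eef_pos: [0.611, 0.2274, 0.0641]
ee_rot: [0.0, 0.99, 0.144, 0.0]
wrist_force: [0.6, -0.2, -0.4]
finger_gap: 0.0581
gripper_force: 65.3
t: 9.93
eef_pos: [0.6113, 0.2275, 0.064]
ee_rot: [-0.0, 0.99, 0.144, 0.001]
wrist_force: [-2.6, -0.3, 9.1]
finger_gap: 0.0581
gripper_force: 66.3
```

```bash
python3 -m handwheel '[{"delta_pos":[0,0,0],"rot":[0,0,0],"claw":85},{"delta_pos":[0,0,0],"rot":[0,0,0],"claw":85},{"delta_pos":[0,0,0],"rot":[0,0,0],"claw":85},{"delta_pos":[0,0,0],"rot":[0,0,0],"claw":85},{"delta_pos":[0,0,0],"rot":[0,0,0],"claw":85},{"delta_pos":[0,0,-8],"rot":[0,0,0],"claw":85},{"delta_pos":[0,0,-24],"rot":[0,0,0],"claw":85},{"delta_pos":[0,0,-34],"rot":[0,0,0],"claw":85},{"delta_pos":[0,0,-24],"rot":[0,0,0],"claw":85},{"delta_pos":[-15,10,0],"rot":[0,0,0],"claw":85},{"delta_pos":[-25,17,0],"rot":[0,0,0],"claw":85},{"delta_pos":[-30,20.5,0],"rot":[0,0,0],"claw":85}]'; python3 -m handwheel '[{"delta_pos":[-32,22,0],"rot":[0,0,0],"claw":85},{"delta_pos":[-32,22,0],"rot":[0,0,0],"claw":85},{"delta_pos":[-32,22,0],"rot":[0,0,0],"claw":85},{"delta_pos":[-28,19,0],"rot":[0,0,0],"claw":85},{"delta_pos":[-20,14,0],"rot":[0,0,0],"claw":85},{"delta_pos":[0,0,0],"rot":[0,0,0],"claw":85},{"delta_pos":[0,0,0],"rot":[0,0,0],"claw":85}]'
python3 - <<'E'
from h import *
go(.4433,.0208,.09)
fr={c:optics.grab_frame(c) for c in("scene","top")}
print(cylfit({"top":fr["top"]},"beaker",(.61,.226),.03,.016,.096))
print(cylfit(fr,"beaker",(.61,.226),.03,.016,.096),cylfit(fr,"tube",(.4433,.0208),.02,0,.115))
save(fr["scene"],"b6.png",(250,110,450,270),4)
E
```

```text
t: 10.93
eef_pos: [0.5572, 0.162, 0.1537]
ee_rot: [-0.0, 0.989, 0.145, 0.001]
wrist_force: [0.8, -0.2, 0.8]
finger_gap: 0.0853
gripper_force: 0.0
t: 11.52
eef_pos: [0.4475, 0.0253, 0.1537]
ee_rot: [0.0, 0.99, 0.143, 0.001]
wrist_force: [1.0, -0.1, 0.2]
finger_gap: 0.0849
gripper_force: 0.0
t 11.52 at [447.5  25.3 153.7] yaw 16.4 tilt [ 0.001  0.    -1.   ] gap 0.08489724080062622 F [ 1.  -0.1  0.2] q [-0.09  0.34  2.06 -0.    0.74  1.19]
tool mm [-5.4  3.1 63.7]
(array([0.60893439, 0.2257075 ]), array([-0.3,  0.2,  0.3, -0.2]), ['top'])
(array([0.61359024, 0.22455958]), array([ 0.8, -1.5,  0.4,  7.6,  0.4, -2.2,  0.9, -2.5]), ['scene', 'top']) (array([0.43272073, 0.03143855]), array([ -0.6,   5.8,   0.7,   7.9,  -9.7, -13.1,  13.8,   5. ]), ['scene', 'top'])
```

View pics/b6.png

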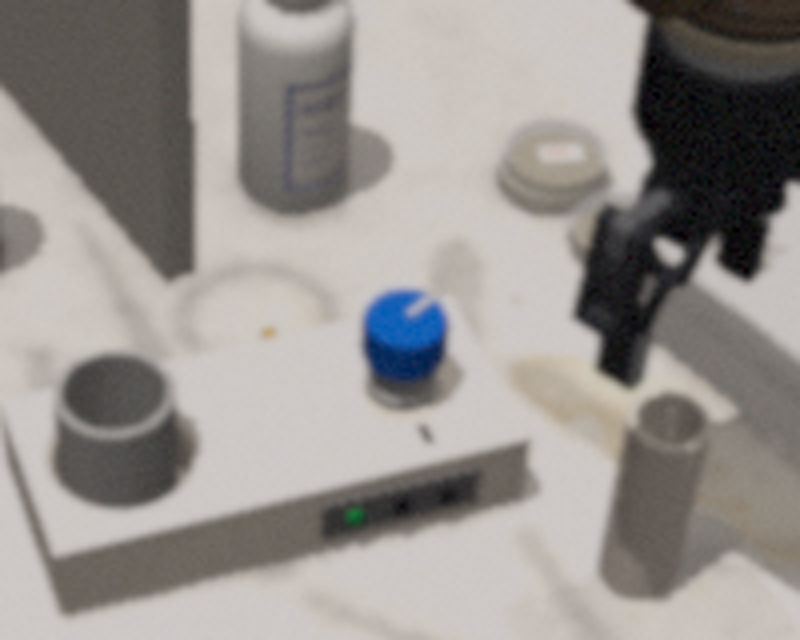

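The beaker stands in the well with its rim at about (279.4,208.5) in the full image; the tube's rim is at about (418,215) with the open gripper above it. I'll check both rims numerically.

```bash
python3 - <<'E'
from h import *
f=optics.grab_frame("scene")
print(atz(f,(208.5-.4,279.4-.4),.096),atz(f,(215.3,417.7),.115),bbox(f,ring(.4433,.0208,.115,.02)))
E
python3 -m handwheel '[{"delta_pos":[-5,3,20],"rot":[0,0,0],"claw":85},{"delta_pos":[0,0,25],"rot":[0,0,0],"claw":85},{"delta_pos":[0,0,18],"rot":[0,0,0],"claw":85},{"delta_pos":[0,0,10],"rot":[0,0,0],"claw":85},{"delta_pos":[0,0,0],"rot":[0,0,0],"claw":85}]'
python3 -c "from h import *;go(.4433,.0208,.08)"
```

```text
[0.60983869 0.22722393 0.096     ] [0.44250099 0.02165655 0.115     ] [407.09611756 207.1848342  428.51622157 222.73022198]
t: 12.33
eef_pos: [0.4429, 0.022, 0.0781]
ee_rot: [-0.0, 0.99, 0.144, -0.002]
wrist_force: [-0.3, -0.5, -0.3]
finger_gap: 0.085
gripper_force: 0.0
t 12.33 at [442.9  22.   78.1] yaw 16.6 tilt [-0.003 -0.001 -1.   ] gap 0.0850459870236896 F [-0.3 -0.5 -0.3] q [-0.1   0.48  2.14 -0.    0.53  1.18]
tool mm [ 0.1  1.2 -1.9]
```

```bash
python3 -m handwheel '[{"delta_pos":[0,0,0],"rot":[0,0,0],"claw":25},{"delta_pos":[0,0,0],"rot":[0,0,0],"claw":25},{"delta_pos":[0,0,0],"rot":[0,0,0],"claw":25},{"delta_pos":[0,0,0],"rot":[0,0,0],"claw":25},{"delta_pos":[0,0,0],"rot":[0,0,0],"claw":25},{"delta_pos":[0,0,0],"rot":[0,0,0],"claw":25},{"delta_pos":[0,0,0],"rot":[0,0,0],"claw":25},{"delta_pos":[0,0,0],"rot":[0,0,0],"claw":25},{"delta_pos":[0,0,0],"rot":[0,0,0],"claw":25}]'
python3 -c "from h import *;go(.611,.2275,.2)"
```

```text
t: 13.08
eef_pos: [0.4441, 0.0217, 0.0808]
ee_rot: [0.0, 0.99, 0.144, 0.001]
wrist_force: [-0.6, 0.3, 8.9]
finger_gap: 0.0381
gripper_force: 59.7
t 13.08 at [444.1  21.7  80.8] yaw 16.5 tilt [ 0.002  0.001 -1.   ] gap 0.03810628964178149 F [-0.6  0.3  8.9] q [-0.1   0.47  2.13 -0.    0.54  1.18]
tool mm [ 218.8 -149.6 -118.9]
```

```bash
python3 -m handwheel '[{"delta_pos":[0,0,-15],"rot":[0,0,0],"claw":25},{"delta_pos":[0,0,-30],"rot":[0,0,0],"claw":25},{"delta_pos":[0,0,-35],"rot":[0,0,0],"claw":25},{"delta_pos":[0,0,-30],"rot":[0,0,0],"claw":25},{"delta_pos":[0,0,-15],"rot":[0,0,0],"claw":25},{"delta_pos":[15,-10,0],"rot":[0,0,0],"claw":25},{"delta_pos":[25,-17,0],"rot":[0,0,0],"claw":25},{"delta_pos":[31,-21,0],"rot":[0,0,0],"claw":25},{"delta_pos":[31,-21,0],"rot":[0,0,0],"claw":25},{"delta_pos":[31,-21,0],"rot":[0,0,0],"claw":25},{"delta_pos":[31,-21,0],"rot":[0,0,0],"claw":25},{"delta_pos":[26,-18,0],"rot":[0,0,0],"claw":25}]'; python3 -m handwheel '[{"delta_pos":[18,-13,0],"rot":[0,0,0],"claw":25},{"delta_pos":[9,-7,0],"rot":[0,0,0],"claw":25},{"delta_pos":[0,0,0],"rot":[0,0,0],"claw":25},{"delta_pos":[0,0,0],"rot":[0,0,0],"claw":25}]'
python3 - <<'E'
from h import *
go(.6105,.227,.2)
p=observe()["eef_pos"];z=p[2]-.0805
f=optics.grab_frame("scene")
for n in("tube","beaker"):print(n,[(round(s["score"],2),np.round(s["rect"],1)) for s in silhouettes("scene",n)])
print("pred tube",bbox(f,np.r_[ring(*p[:2],z,.02),ring(*p[:2],z+.115,.02)]),"beaker",bbox(f,np.r_[ring(.61,.227,.05,.03),ring(.61,.227,.096,.03)]))
E
```

```text
t: 14.08
eef_pos: [0.5901, 0.2015, 0.2053]
ee_rot: [-0.0, 0.99, 0.144, 0.0]
wrist_force: [-0.6, 0.6, -1.3]
finger_gap: 0.0385
gripper_force: 60.8
t: 14.42
eef_pos: [0.6088, 0.2265, 0.2047]
ee_rot: [0.0, 0.99, 0.144, -0.0]
wrist_force: [-0.9, -0.1, -0.1]
finger_gap: 0.0387
gripper_force: 60.8
t 14.42 at [608.8 226.5 204.7] yaw 16.6 tilt [-0.001  0.    -1.   ] gap 0.03866863674910977 F [-0.9 -0.1 -0.1] q [ 0.25  0.54  1.51 -0.    1.08  1.54]
tool mm [ 1.8 -0.   4.7]
tube [(0.96, array([269.5, 142.6, 290.1, 207.3]))]
beaker [(0.91, array([263.2, 201.1, 294.1, 235.4])), (0.83, array([196.2, 227.8, 231.3, 274.7]))]
pred tube [264.72478526 143.87256542 289.50078578 205.55364816] beaker [263.60940602 197.06431228 294.95641339 235.16239401]
```

```bash
python3 -m handwheel '[{"delta_pos":[1.5,-0.7,10],"rot":[0,0,0],"claw":25},{"delta_pos":[0,0,10],"rot":[0,0,0],"claw":25},{"delta_pos":[0,0,8],"rot":[0,0,0],"claw":25},{"delta_pos":[0,0,6],"rot":[0,0,0],"claw":25},{"delta_pos":[0,0,6],"rot":[0,0,0],"claw":25},{"delta_pos":[0,0,0],"rot":[0,0,0],"claw":25}]'; python3 -m handwheel '[{"delta_pos":[0,0,8],"rot":[0,0,0],"claw":25},{"delta_pos":[0,0,10],"rot":[0,0,0],"claw":25},{"delta_pos":[0,0,10],"rot":[0,0,0],"claw":25},{"delta_pos":[0,0,10],"rot":[0,0,0],"claw":25},{"delta_pos":[0,0,8],"rot":[0,0,0],"claw":25},{"delta_pos":[0,0,6],"rot":[0,0,0],"claw":25},{"delta_pos":[0,0,4],"rot":[0,0,0],"claw":25},{"delta_pos":[0,0,0],"rot":[0,0,0],"claw":25}]'
```

```text
t: 15.07
eef_pos: [0.6099, 0.2272, 0.1632]
ee_rot: [0.0, 0.99, 0.144, -0.001]
wrist_force: [0.0, 0.6, -1.2]
finger_gap: 0.0387
gripper_force: 60.8
t: 15.73
eef_pos: [0.6101, 0.2274, 0.1078]
ee_rot: [0.0, 0.99, 0.144, -0.001]
wrist_force: [-0.0, 0.1, -0.7]
finger_gap: 0.0384
gripper_force: 60.8
```

```bash
python3 -m handwheel '[{"delta_pos":[0,0,1.5],"rot":[0,0,0],"claw":25},{"delta_pos":[0,0,1.5],"rot":[0,0,0],"claw":25},{"delta_pos":[0,0,1],"rot":[0,0,0],"claw":25},{"delta_pos":[0,0,1],"rot":[0,0,0],"claw":25},{"delta_pos":[0,0,0.7],"rot":[0,0,0],"claw":25},{"delta_pos":[0,0,0],"rot":[0,0,0],"claw":25}]'; python3 -m handwheel '[{"delta_pos":[0,0,0.6],"rot":[0,0,0],"claw":25},{"delta_pos":[0,0,0.6],"rot":[0,0,0],"claw":25},{"delta_pos":[0,0,0],"rot":[0,0,0],"claw":25}]'
```

```text
t: 16.23
eef_pos: [0.6104, 0.2274, 0.1032]
ee_rot: [0.0, 0.99, 0.144, 0.0]
wrist_force: [-0.5, 0.5, 0.0]
finger_gap: 0.0384
gripper_force: 60.8
t: 16.48
eef_pos: [0.6105, 0.2274, 0.102]
ee_rot: [0.0, 0.99, 0.144, 0.0]
wrist_force: [0.2, -0.6, -0.3]
finger_gap: 0.0385
gripper_force: 60.9
```

```bash
python3 -m handwheel '[{"delta_pos":[0,0,0.6],"rot":[0,0,0],"claw":25},{"delta_pos":[0,0,0.6],"rot":[0,0,0],"claw":25},{"delta_pos":[0,0,0],"rot":[0,0,0],"claw":25}]'; python3 -m handwheel '[{"delta_pos":[0,0,0.5],"rot":[0,0,0],"claw":25},{"delta_pos":[0,0,0.5],"rot":[0,0,0],"claw":25},{"delta_pos":[0,0,0],"rot":[0,0,0],"claw":25}]'
```

```text
t: 16.73
eef_pos: [0.6109, 0.2275, 0.102]
ee_rot: [-0.0, 0.99, 0.144, 0.001]
wrist_force: [-1.8, -0.3, 9.4]
finger_gap: 0.0386
gripper_force: 61.9
t: 16.98
eef_pos: [0.6112, 0.2276, 0.1019]
ee_rot: [-0.0, 0.99, 0.144, 0.001]
wrist_force: [-3.5, -1.4, 15.9]
finger_gap: 0.0385
gripper_force: 62.7
```

```bash
python3 -m handwheel '[{"delta_pos":[0,0,-1.5],"rot":[0,0,0],"claw":25},{"delta_pos":[0,0,0],"rot":[0,0,0],"claw":85},{"delta_pos":[0,0,0],"rot":[0,0,0],"claw":85},{"delta_pos":[0,0,0],"rot":[0,0,0],"claw":85},{"delta_pos":[0,0,0],"rot":[0,0,0],"claw":85},{"delta_pos":[0,0,0],"rot":[0,0,0],"claw":85},{"delta_pos":[0,0,0],"rot":[0,0,0],"claw":85},{"delta_pos":[0,0,-8],"rot":[0,0,0],"claw":85},{"delta_pos":[0,0,-20],"rot":[0,0,0],"claw":85},{"delta_pos":[0,0,-25],"rot":[0,0,0],"claw":85},{"delta_pos":[0,0,-10],"rot":[0,0,0],"claw":85},{"delta_pos":[-10,18,0],"rot":[0,0,0],"claw":85}]'; python3 -m handwheel '[{"delta_pos":[-17,30,0],"rot":[0,0,0],"claw":85},{"delta_pos":[-20,35,0],"rot":[0,0,0],"claw":85},{"delta_pos":[-17,30,0],"rot":[0,0,0],"claw":85},{"delta_pos":[-11,19,0],"rot":[0,0,-7],"claw":85},{"delta_pos":[0,0,0],"rot":[0,0,-7],"claw":85},{"delta_pos":[0,0,0],"rot":[0,0,-7],"claw":85},{"delta_pos":[0,0,0],"rot":[0,0,-7],"claw":85},{"delta_pos":[0,0,0],"rot":[0,0,-7],"claw":85},{"delta_pos":[0,0,0],"rot":[0,0,-7],"claw":85},{"delta_pos":[0,0,0],"rot":[0,0,-7],"claw":85},{"delta_pos":[0,0,0],"rot":[0,0,-7],"claw":85},{"delta_pos":[0,0,0],"rot":[0,0,-7],"claw":85}]';python3 -m handwheel '[{"delta_pos":[0,0,0],"rot":[0,0,-7],"claw":85},{"delta_pos":[0,0,0],"rot":[0,0,-7],"claw":85},{"delta_pos":[0,0,0],"rot":[0,0,-7],"claw":85},{"delta_pos":[0,0,0],"rot":[0,0,0],"claw":85}]'
python3 - <<'E'
from h import *
go(.577,.0793,.068)
f=optics.grab_frame("scene")
for n in("tube","beaker","cap"):print(n,[(round(s["score"],2),np.round(s["rect"],1)) for s in silhouettes("scene",n)])
print("pred tube",bbox(f,np.r_[ring(.6105,.2275,.096,.02),ring(.6105,.2275,.136,.02)]),"beaker",bbox(f,np.r_[ring(.61,.227,.05,.03),ring(.61,.227,.096,.03)]))
E
```

```text
t: 17.98
eef_pos: [0.6074, 0.2096, 0.1674]
ee_rot: [-0.0, 0.989, 0.145, 0.003]
wrist_force: [0.8, -0.1, -0.1]
finger_gap: 0.085
gripper_force: 0.0
t: 18.98
eef_pos: [0.5761, 0.0795, 0.1644]
ee_rot: [0.0, 0.767, 0.642, 0.0]
wrist_force: [-1.1, 0.1, -0.9]
finger_gap: 0.0851
gripper_force: 0.0
t: 19.32
eef_pos: [0.5761, 0.0796, 0.1644]
ee_rot: [0.0, 0.637, 0.771, 0.0]
wrist_force: [0.2, -0.1, -0.0]
finger_gap: 0.0849
gripper_force: 0.0
t 19.32 at [576.1  79.6 164.4] yaw 100.9 tilt [-0.  0. -1.] gap 0.08491918743287546 F [ 0.2 -0.1 -0. ] q [ 0.02  0.49  1.73 -0.    0.91 -0.17]
tool mm [-0.4  0.8 96.4]
tube [(0.85, array([268.1, 184.9, 290.5, 218.3]))]
beaker [(0.8, array([197.1, 226.4, 229.9, 276.4])), (0.68, array([264.4, 204.7, 296.4, 233.3])), (0.18, array([181.1, 301. , 220.3, 335.8]))]
cap [(0.94, array([342. , 184.5, 360.7, 207. ]))]
pred tube [267.20385162 185.86798323 288.99108334 215.45590502] beaker [263.60940602 197.06431228 294.95641339 235.16239401]
```

The tube stands in the beaker and the gripper is over the cap. I'll descend and grip it.

```bash
python3 -m handwheel '[{"delta_pos":[0,1,20],"rot":[0,0,0],"claw":85},{"delta_pos":[0,0,28],"rot":[0,0,0],"claw":85},{"delta_pos":[0,0,24],"rot":[0,0,0],"claw":85},{"delta_pos":[0,0,15],"rot":[0,0,0],"claw":85},{"delta_pos":[0,0,10],"rot":[0,0,0],"claw":85},{"delta_pos":[0,0,0],"rot":[0,0,0],"claw":85},{"delta_pos":[0,0,0],"rot":[0,0,0],"claw":85}]'; python3 -m handwheel '[{"delta_pos":[0,0,0],"rot":[0,0,0],"claw":30},{"delta_pos":[0,0,0],"rot":[0,0,0],"claw":30},{"delta_pos":[0,0,0],"rot":[0,0,0],"claw":30},{"delta_pos":[0,0,0],"rot":[0,0,0],"claw":30},{"delta_pos":[0,0,0],"rot":[0,0,0],"claw":30},{"delta_pos":[0,0,0],"rot":[0,0,0],"claw":30},{"delta_pos":[0,0,0],"rot":[0,0,0],"claw":30},{"delta_pos":[0,0,0],"rot":[0,0,0],"claw":30},{"delta_pos":[0,0,0],"rot":[0,0,0],"claw":30}]'
python3 -c "
from h import *
go(.577,.0793,.067);print(observe()['torque'])"
```

```text
t: 20.1
eef_pos: [0.5773, 0.0797, 0.0675]
ee_rot: [-0.0, 0.64, 0.769, -0.0]
wrist_force: [-0.2, 0.1, 0.7]
finger_gap: 0.0851
gripper_force: 0.0
t: 20.85
eef_pos: [0.5776, 0.0798, 0.0684]
ee_rot: [0.001, 0.639, 0.769, 0.001]
wrist_force: [-1.4, 0.1, 8.0]
finger_gap: 0.041
gripper_force: 59.6
t 20.85 at [577.6  79.8  68.4] yaw 100.5 tilt [-0.     0.002 -1.   ] gap 0.041043423269519076 F [-1.4  0.1  8. ] q [ 0.02  0.63  1.81 -0.    0.71 -0.16]
tool mm [-0.4 -0.7  1.4]
[-0.0057958   0.24579253 -0.01520316]
```

```bash
python3 -m handwheel '[{"delta_pos":[0,0,0.17],"rot":[0,0,5],"claw":30},{"delta_pos":[0,0,0.17],"rot":[0,0,5],"claw":30},{"delta_pos":[0,0,0.17],"rot":[0,0,5],"claw":30},{"delta_pos":[0,0,0.17],"rot":[0,0,5],"claw":30},{"delta_pos":[0,0,0.17],"rot":[0,0,5],"claw":30},{"delta_pos":[0,0,0.17],"rot":[0,0,5],"claw":30}]'
python3 - <<'E'
from h import *
go(.577,.0793,.067);print(observe()['torque'])
E
```

```text
t: 21.35
eef_pos: [0.5778, 0.0798, 0.0674]
ee_rot: [0.001, 0.818, 0.576, 0.001]
wrist_force: [-0.4, 0.5, 7.7]
finger_gap: 0.0411
gripper_force: 59.5
t 21.35 at [577.8  79.8  67.4] yaw 70.3 tilt [ 0.001  0.002 -1.   ] gap 0.04106360436517671 F [-0.4  0.5  7.7] q [ 0.02  0.63  1.81 -0.    0.71  0.37]
tool mm [-0.7 -0.6  0.4]
[0.03592092 0.04541433 0.0334744 ]
```

```bash
python3 -m handwheel '[{"delta_pos":[0,0,0.17],"rot":[0,0,5],"claw":30},{"delta_pos":[0,0,0.17],"rot":[0,0,5],"claw":30},{"delta_pos":[0,0,0.17],"rot":[0,0,5],"claw":30},{"delta_pos":[0,0,0.17],"rot":[0,0,5],"claw":30},{"delta_pos":[0,0,0.17],"rot":[0,0,5],"claw":30},{"delta_pos":[0,0,0.17],"rot":[0,0,5],"claw":30},{"delta_pos":[0,0,0.17],"rot":[0,0,5],"claw":30},{"delta_pos":[0,0,0.17],"rot":[0,0,5],"claw":30},{"delta_pos":[0,0,0.17],"rot":[0,0,5],"claw":30},{"delta_pos":[0,0,0.17],"rot":[0,0,5],"claw":30},{"delta_pos":[0,0,0.17],"rot":[0,0,5],"claw":30}]'
python3 - <<'E'
from h import *
go(.577,.0793,.067);print(observe()['torque'])
E
```

```text
t: 22.27
eef_pos: [0.578, 0.0796, 0.0656]
ee_rot: [0.0, 0.991, 0.133, 0.001]
wrist_force: [1.0, -1.6, 7.3]
finger_gap: 0.0407
gripper_force: 59.6
t 22.27 at [578.   79.6  65.6] yaw 15.3 tilt [ 0.003  0.001 -1.   ] gap 0.04073727383129807 F [ 1.  -1.6  7.3] q [ 0.02  0.63  1.81 -0.    0.7   1.33]
tool mm [-1.   0.  -1.4]
[-0.32514147 -0.0109523   0.012696  ]
```

```bash
python3 -m handwheel '[{"delta_pos":[0,0,0.17],"rot":[0,0,5],"claw":30},{"delta_pos":[0,0,0.17],"rot":[0,0,5],"claw":30},{"delta_pos":[0,0,0.17],"rot":[0,0,5],"claw":30},{"delta_pos":[0,0,0.17],"rot":[0,0,5],"claw":30}]'
python3 -c "
from h import *
go(.577,.0793,.067);print(observe()['torque'])"
python3 -m handwheel '[{"delta_pos":[0,0,0.07],"rot":[0,0,2],"claw":30},{"delta_pos":[0,0,0.07],"rot":[0,0,2],"claw":30},{"delta_pos":[0,0,0.07],"rot":[0,0,2],"claw":30}]'
python3 -c "
from h import *
go(.577,.0793,.067);print(observe()['torque'])"
```

```text
t: 22.6
eef_pos: [0.5779, 0.0795, 0.0649]
ee_rot: [0.0, 0.999, -0.041, 0.001]
wrist_force: [0.7, -2.4, 7.4]
finger_gap: 0.0414
gripper_force: 59.6
t 22.6 at [577.9  79.5  64.9] yaw -4.7 tilt [ 0.003  0.    -1.   ] gap 0.04140408405298687 F [ 0.7 -2.4  7.4] q [ 0.02  0.63  1.81 -0.    0.7   1.68]
tool mm [-0.9  0.3 -2.1]
[-0.48853725 -0.01172842  0.06505923]
t: 22.85
eef_pos: [0.578, 0.0794, 0.0647]
ee_rot: [0.0, 0.996, -0.092, 0.001]
wrist_force: [-0.3, -1.9, 8.3]
finger_gap: 0.041
gripper_force: 59.6
t 22.85 at [578.   79.4  64.7] yaw -10.5 tilt [ 0.003 -0.    -1.   ] gap 0.04098948997672264 F [-0.3 -1.9  8.3] q [ 0.02  0.63  1.81 -0.    0.7   1.78]
tool mm [-0.9  0.3 -2.3]
[-0.51368508  0.08834323  0.0711056 ]
```

```bash
python3 -m handwheel '[{"delta_pos":[0,0,0.07],"rot":[0,0,2],"claw":30},{"delta_pos":[0,0,0.07],"rot":[0,0,2],"claw":30}]'
python3 -c "
from h import *
go(.577,.0793,.067);print(observe()['torque'])"
python3 -m handwheel '[{"delta_pos":[0,0,0.07],"rot":[0,0,2],"claw":30},{"delta_pos":[0,0,0.07],"rot":[0,0,2],"claw":30}]'
python3 -c "
from h import *
go(.577,.0793,.067);print(observe()['torque'])"
```

```text
t: 23.02
eef_pos: [0.5779, 0.0794, 0.0646]
ee_rot: [0.0, 0.992, -0.127, 0.001]
wrist_force: [-0.5, -3.5, 7.1]
finger_gap: 0.0411
gripper_force: 59.6
t 23.02 at [577.9  79.4  64.6] yaw -14.5 tilt [ 0.003 -0.    -1.   ] gap 0.04114619895101694 F [-0.5 -3.5  7.1] q [ 0.02  0.63  1.81 -0.    0.7   1.85]
tool mm [-0.9  0.3 -2.4]
[-0.50290268  0.01199862  0.01382206]
t: 23.18
eef_pos: [0.5779, 0.0794, 0.0645]
ee_rot: [0.0, 0.987, -0.161, 0.001]
wrist_force: [-0.5, -3.1, 8.2]
finger_gap: 0.0412
gripper_force: 59.6
t 23.18 at [577.9  79.4  64.5] yaw -18.5 tilt [ 0.003 -0.    -1.   ] gap 0.04121224199638314 F [-0.5 -3.1  8.2] q [ 0.02  0.63  1.81 -0.    0.7   1.92]
tool mm [-0.9  0.4 -2.5]
[-0.50063642  0.1351221   0.6324965 ]
```

Torque about z has jumped to 0.63 N m after 119° of turning, where 118° was expected. I'll nudge once more to confirm it's the stop.

```bash
python3 -m handwheel '[{"delta_pos":[0,0,0],"rot":[0,0,1.5],"claw":30},{"delta_pos":[0,0,0],"rot":[0,0,0],"claw":30}]'
python3 -c "
from h import *
go(.577,.0793,.067);print(observe()['torque'])"
python3 -m handwheel '[{"delta_pos":[0,0,0],"rot":[0,0,1.5],"claw":30},{"delta_pos":[0,0,0],"rot":[0,0,0],"claw":30}]'
python3 -c "
from h import *
go(.577,.0793,.067);print(observe()['torque'])"
```

```text
t: 23.35
eef_pos: [0.5779, 0.0794, 0.0645]
ee_rot: [0.0, 0.985, -0.173, 0.001]
wrist_force: [0.0, -2.7, 8.0]
finger_gap: 0.0411
gripper_force: 59.5
t 23.35 at [577.9  79.4  64.5] yaw -19.9 tilt [ 0.003  0.    -1.   ] gap 0.04108191382228498 F [ 0.  -2.7  8. ] q [ 0.02  0.63  1.81 -0.    0.7   1.94]
tool mm [-0.8  0.4 -2.5]
[-0.4860724   0.0739605   1.01012761]
t: 23.52
eef_pos: [0.5779, 0.0794, 0.0645]
ee_rot: [0.0, 0.983, -0.185, 0.001]
wrist_force: [0.3, -2.3, 8.0]
finger_gap: 0.041
gripper_force: 59.5
t 23.52 at [577.9  79.4  64.5] yaw -21.3 tilt [ 0.003  0.    -1.   ] gap 0.04096144282259688 F [ 0.3 -2.3  8. ] q [ 0.02  0.63  1.81 -0.    0.7   1.97]
tool mm [-0.8  0.4 -2.5]
[-0.4489152   0.03315759  1.48808188]
```

That's the hard stop. I'll unwind in small steps to find where the torque crosses zero, which gives the true home angle.

```bash
python3 -m handwheel '[{"delta_pos":[0,0,0],"rot":[0,0,-2],"claw":30},{"delta_pos":[0,0,0],"rot":[0,0,0],"claw":30}]'
python3 -c "
from h import *
go(.577,.0793,.067);print(observe()['torque'])"
python3 -m handwheel '[{"delta_pos":[0,0,0],"rot":[0,0,-1.5],"claw":30},{"delta_pos":[0,0,0],"rot":[0,0,0],"claw":30}]'
python3 -c "
from h import *
go(.577,.0793,.067);print(observe()['torque'])"
```

```text
t: 23.68
eef_pos: [0.5779, 0.0794, 0.0645]
ee_rot: [0.0, 0.986, -0.167, 0.001]
wrist_force: [-0.2, -3.2, 7.5]
finger_gap: 0.0414
gripper_force: 59.8
t 23.68 at [577.9  79.4  64.5] yaw -19.2 tilt [ 0.003  0.    -1.   ] gap 0.04141976678768667 F [-0.2 -3.2  7.5] q [ 0.02  0.63  1.81 -0.    0.7   1.93]
tool mm [-0.8  0.4 -2.5]
[-0.54361812  0.05814532  0.78147324]
t: 23.85
eef_pos: [0.5779, 0.0794, 0.0645]
ee_rot: [0.0, 0.988, -0.155, 0.001]
wrist_force: [-0.3, -4.3, 7.2]
finger_gap: 0.0411
gripper_force: 59.9
t 23.85 at [577.9  79.4  64.5] yaw -17.8 tilt [ 0.003 -0.    -1.   ] gap 0.04106170943735917 F [-0.3 -4.3  7.2] q [ 0.02  0.63  1.81 -0.    0.7   1.91]
tool mm [-0.8  0.4 -2.5]
[-0.56458214  0.07873223  0.37893396]
```

Unloading follows the same line as loading, so the grip didn't slip. Home is at yaw −16.5°, making the target about 73.7°, 91.5° back from here.

```bash
python3 -m handwheel '[{"delta_pos":[0,0,-0.1],"rot":[0,0,-5],"claw":30},{"delta_pos":[0,0,-0.17],"rot":[0,0,-5],"claw":30},{"delta_pos":[0,0,-0.17],"rot":[0,0,-5],"claw":30},{"delta_pos":[0,0,-0.17],"rot":[0,0,-5],"claw":30},{"delta_pos":[0,0,-0.17],"rot":[0,0,-5],"claw":30},{"delta_pos":[0,0,-0.17],"rot":[0,0,-5],"claw":30},{"delta_pos":[0,0,-0.17],"rot":[0,0,-5],"claw":30},{"delta_pos":[0,0,-0.17],"rot":[0,0,-5],"claw":30},{"delta_pos":[0,0,-0.17],"rot":[0,0,-5],"claw":30}]'; python3 -m handwheel '[{"delta_pos":[0,0,-0.17],"rot":[0,0,-5],"claw":30},{"delta_pos":[0,0,-0.17],"rot":[0,0,-5],"claw":30},{"delta_pos":[0,0,-0.17],"rot":[0,0,-5],"claw":30},{"delta_pos":[0,0,-0.17],"rot":[0,0,-5],"claw":30},{"delta_pos":[0,0,-0.17],"rot":[0,0,-5],"claw":30},{"delta_pos":[0,0,-0.17],"rot":[0,0,-5],"claw":30},{"delta_pos":[0,0,-0.17],"rot":[0,0,-5],"claw":30},{"delta_pos":[0,0,-0.17],"rot":[0,0,-5],"claw":30},{"delta_pos":[0,0,-0.17],"rot":[0,0,-4],"claw":30},{"delta_pos":[0,0,0],"rot":[0,0,-1],"claw":30},{"delta_pos":[0,0,0],"rot":[0,0,0],"claw":30}]'
python3 -c "
from h import *
go(.577,.0793,.067);print(observe()['torque'])"
```

```text
t: 24.6
eef_pos: [0.5779, 0.0796, 0.066]
ee_rot: [0.0, 0.972, 0.236, 0.001]
wrist_force: [-0.3, -0.4, 7.1]
finger_gap: 0.0411
gripper_force: 60.1
t: 25.52
eef_pos: [0.5778, 0.0798, 0.0675]
ee_rot: [0.001, 0.808, 0.589, 0.001]
wrist_force: [-1.6, 0.4, 7.1]
finger_gap: 0.041
gripper_force: 60.1
t 25.52 at [577.8  79.8  67.5] yaw 72.1 tilt [ 0.001  0.002 -1.   ] gap 0.04100722148314639 F [-1.6  0.4  7.1] q [ 0.02  0.63  1.81 -0.    0.71  0.34]
tool mm [-0.7 -0.6  0.5]
[-0.01305476  0.13253026  0.0154066 ]
```

```bash
python3 -m handwheel '[{"delta_pos":[0,0,-0.05],"rot":[0,0,-1.5],"claw":30},{"delta_pos":[0,0,0],"rot":[0,0,0],"claw":30},{"delta_pos":[0,0,0],"rot":[0,0,0],"claw":30}]'
python3 - <<'E'
from h import *
go(.577,.0793,.067)
for c in("scene","top"):
    optics.grab_frame(c)
    for n in("tube","beaker","timer","petri_dish","marker"):print(c,n,[(round(r["score"],2),np.round(r["point"])) for r in place_of(c,n)[:2]])
    if c=="scene":print([np.round(s["rect"],1) for s in silhouettes(c,"tube")[:2]])
E
```

```text
t: 25.77
eef_pos: [0.5777, 0.0798, 0.0675]
ee_rot: [0.001, 0.801, 0.599, 0.001]
wrist_force: [-1.0, -0.2, 8.0]
finger_gap: 0.0409
gripper_force: 60.1
t 25.77 at [577.7  79.8  67.5] yaw 73.5 tilt [ 0.001  0.002 -1.   ] gap 0.04091126243241426 F [-1.  -0.2  8. ] q [ 0.02  0.63  1.81 -0.    0.71  0.31]
tool mm [-0.7 -0.6  0.5]
scene tube []
scene beaker [(0.86, array([234., 280.])), (0.6, array([261., 217.]))]
scene timer [(0.57, array([320., 204.])), (0.22, array([291., 376.]))]
scene petri_dish [(0.87, array([366., 260.]))]
scene marker [(0.91, array([290., 375.]))]
[array([269. , 187.3, 288.4, 216.6]), array([248.8, 184.4, 380.5, 262.3])]
top tube [(0.91, array([194., 328.])), (0.52, array([239., 218.]))]
top beaker [(0.75, array([185., 262.])), (0.72, array([190., 325.]))]
top timer [(0.8, array([238., 223.]))]
top petri_dish [(0.66, array([303., 241.]))]
top marker []
```

```bash
python3 -c "
from cell import order
print(order.hand_in())"
```

```text
the job is handed in; nothing more can be done
None
```

I handed in the job at about 26 s: the beaker stands on the well floor, the tube stands in the beaker, and the cap was screwed home to its stop, backed off 90° and is still gripped; the timer, petri dish and marker showed no sign of having moved, and the hand-in gave no verdict.

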